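# Index the waffle-topping turntable and pack its empty tray

## Robot

A 6-joint arm with a two-finger parallel gripper is mounted at the origin on the work surface. World frame = base frame: x ahead of the robot, y to its left, z up, the work surface at z = 0. Lengths are in mm, angles in rad, forces in N, time in s.
With the tool pointing down it reaches from about 300 to 850 mm from the base axis. Payload 4.2 kg.
Tool frame: the origin (TCP) lies at the very end of the fingers, on their centre line; the grasp point (between the pads) lies 19 mm behind it; z points along the fingers, y is the line along which they close (so a half turn about z gives the same grasp; the last joint's range is limited). The gripper opens to 91 mm and grips with 3 to 60 N. Pads are 32 mm wide; open, the fingers measure 118 mm over their backs; the gripper's body (76 mm by 178 mm) begins 60 mm behind the grasp point.
Start: joints at [-1.184, 0.32, 1.565, -0, 1.257, -0.02], TCP at [227.516, -528.09, 213.976] pointing down, gripper open.
Joint ranges: [-3.11, 3.11], [-0.84, 2.01], [0.21, 2.61], [-1.34, 4.49], [0.05, 2.63], [-2.56, 2.56]. Speed limits (rad/s): [2.57, 2.57, 3.14, 3.14, 3.14, 3.14].

## Interface

Orientations are given as a unit quaternion [w, x, y, z].
In Python, from rig import env gives the robot as it stands.
- The arm moves only by the tool step_arm, never from a script. Its argument "series" is a list of rows, each an object of numbers: "claw": the finger opening in mm, from 0 to 91.2; "tx", "ty", "tz": the shift along the tool's x, y, z in mm; "roll": the turn about the tool's z in degrees. A call has 1 to 20 rows; each row is the pose to reach, as a shift and turn from the pose commanded when the call began, along the tool's axes at that moment; what a row does not reach only later rows make up. A row lasts 1/12 s, in which the tool goes at most 41.7 mm and 7.16 degrees, less where a joint would pass 70% of its speed; a pose out of reach is approached as far as the arm can. A call with a gripper value outside its range is refused whole. The fingers move at their own pace and stop on an object; the grip force is fixed at half the most. Time passes only in rows, so rows that repeat a pose let the fingers close. It gives the time, the measured TCP pose, the force, the opening and the grip force at its end, in the units of the state.
- env.state(): the state, without advancing time (a new reading comes with each control period).
- env.camera(name): name is "side" or "top"; returns a dict with "image" (384x512x3 uint8, red, green, blue), "range_z" (384x512 float32, mm along the optical axis (not along the pixel's ray), 0 where there is no reading), "fovy" (degrees; the focal length in pixels is half the picture's height over the tangent of half this angle, whatever the lens; pixels are square), "cx", "cy" (the principal point, pixels), "k1" (the pictures are not rectified: a ray, as slopes to the right and down, at radius r is drawn at 1 + k1 r^2 times it, then the intrinsics apply), "R" (3x3) and "t" (3): a world point X has camera coordinates R X + t. Camera axes: x right, y down, z forward; pixel columns grow to the right and rows downward; lengths in mm; the calibration is good to about 2 mm. A picture is of the moment at which its call begins.
- env.sign_off(): hands the job in; it is judged then, once.
The state is a dict: "time_s": time; "q": joint angles; "joint_vel": joint speeds; "joint_torque": joint torques, N m; "tool_pos": TCP position; "orientation": TCP orientation; "force": force on the tool from outside, world axes, zero at the start; "moment": the same for the moment, N m; "grip_width": finger opening in mm; "finger_force": force on a finger pad.
Only numpy, scipy, OpenCV 4.12 (cv2) and the standard library are available. Lean on these libraries where they do the work, as an engineer would, in place of code of your own. Each camera call takes 0.05 s, during which the arm holds its last target. There are 200 camera calls.

## Task

First turn the topping turntable by its black post until the empty tray's yellow mark faces the yellow pointer on the base, fully clicked into its stop. Then set the two blue L-shaped boxes gently into that tray, nested together so that both lie flat on its floor, and let go with the turntable still in its stop; leave the glass jug and the plate where they stand, upright.

Things in the scene. Friction and masses are not known exactly. Their poses are not given: they have to be found in the camera images.
- turntable (a joint): turntable angle, rad, counter-clockwise from above; 0 or 2 pi (a whole turn): empty tray at the pointer. Turns more than a full turn either way. Sprung stop at every quarter turn: up to about 10 N at the post to enter or leave; released within 0.04 rad of a stop it snaps in, between 0.055 and 0.11 rad off it is pushed back out. Elsewhere it stays where left.
- axis (a point): the turntable's vertical axis, at the height of its top face (38 mm above the shelf); axes of the fixed dark steel base, pointer on its -x side. Round brown wooden plate, 310 mm across. Two steel trays on opposite sides of the axis: one empty, one for good filled with two white L boxes (wooden bars), sized and nested as the blue ones shall be.
- pointer (a point): on the base at the turntable's rim, 155 mm from the axis, 38 mm above the shelf, just inside a fixed yellow pointer block (26 x 10 mm, top at 40 mm) on a dark steel housing outside the rim.
- tray_mark (a point): on the turntable's rim, 155 mm from the axis, outside the middle of the empty tray, at the outer end of a yellow strip 24 x 10 mm. It meets pointer when the turntable is in the wanted stop.
- post_top (a point): top centre of the upright black turning post: round rod, 22 mm across, 78 mm tall above the turntable's face (top 116 mm above the shelf), fixed on the turntable 115 mm from the axis, a quarter turn clockwise from the empty tray seen from above; steel collar at its foot 34 mm wide, 6 mm high. Can be pinched from above; it slips round in the fingers.
- tray_in (a point): centre of the empty tray's inner floor, 70 mm from the axis, 43 mm above the shelf. Inside 106 mm along x (x points from the rim to the axis) by 156 mm along y; walls 5 mm thick, 12 mm above this floor. The L boxes fit only nested: one half a turn from the other, outer corners in opposite corners of the tray.
- box_a: loose L-shaped box, blue with blue lid, 0.25 to 0.5 kg. Legs 96 mm long outside, 46 wide; 32 high. On it a steel grip bar along x: 54 long, 12 thick, 30 high (32 to 62 above the underside). Origin: underside, below the bar's middle (balance point); z up. Outer corner of the L at (-39.4, -39.4) mm, legs from it to x = 56.6 and to y = 56.6; inner corner (6.6, 6.6).
- box_b: the second loose blue L-shaped box, identical to box_a: same size, bar, origin and axes.
- jug: clear glass measuring jug with a handle, 96 mm wide, 125 mm high, loose; origin at the centre of its underside, z up. To be left alone.
- plate: white ceramic plate, 200 mm wide, 22 mm high, loose; origin at the centre of its underside. To be left alone.
Things that resemble listed ones, but are neither listed nor needed, are in the scene too. Leave any purple look-alike of the box_a alone.

How it is judged:
By the outcome, as a careful person would: the job done as asked, in the order asked, and still so for the second after the job is handed in, with the robot touching nothing.
It also fails if it takes over 72 s, if anything falls off the work surface, if the arm or the gripper's body presses on something with over 40 N, if the wrist force passes 120 N, or if a joint passes its speed limit or range.

## Working session

There is one attempt and no reset: what is moved stays moved. The work goes in short steps, Python scripts to look and compute and a tool call to move; the robot and the scene stay as the last step left them, time stands still between calls to the robot, and variables do not carry over. Pictures are saved under pics/ and viewed, at most 10 in all, crops included, and the job is handed in when it is done.

Besides the shell and the picture viewer there is one more tool, called as name(argument=value, ...) on one line, values as JSON. step_arm: Moves the arm, as the interface text tells. Its arguments: {"type":"object","properties":{"series":{"type":"array","items":{"type":"object","properties":{"claw":{"type":"number"},"tx":{"type":"number"},"ty":{"type":"number"},"tz":{"type":"number"},"roll":{"type":"number"}}}}},"required":["series"]}

```bash
mkdir -p pics; ls; cat > h.py <<'E'
import numpy as np, cv2
from rig import env
def K(c):
    f=192/np.tan(np.radians(c["fovy"])/2); return f
def pts(c):
    "world point per pixel (384,512,3)"
    f=K(c); v,u=np.mgrid[0:384,0:512].astype(float)
    Km=np.array([[f,0,c["cx"]],[0,f,c["cy"]],[0,0,1]])
    s=cv2.undistortPoints(np.stack([u.ravel(),v.ravel()],1)[:,None],Km,np.array([c["k1"],0,0,0,0.]))[:,0]
    z=c["range_z"].ravel().astype(float)
    P=np.c_[s*z[:,None],z]; W=(P-c["t"])@c["R"]
    W[z==0]=np.nan
    return W.reshape(384,512,3)
def save(c,n,crop=None,s=1.5):
    im=c["image"][:,:,::-1]
    if crop: im=im[crop[0]:crop[1],crop[2]:crop[3]]
    cv2.imwrite("pics/"+n,cv2.resize(im,None,fx=s,fy=s,interpolation=cv2.INTER_CUBIC))
E
python3 - <<'E'
from h import *
for n in ("top","side"):
    c=env.camera(n); np.save(n+"0.npy",c,allow_pickle=True); save(c,n+"0.png")
    print(n,c["fovy"],c["k1"],-np.array(c["R"]).T@c["t"],np.array(c["R"])[2])
print(env.state())
E
```

```text
pics
top 50.370781229039146 -0.030890432358896925 [ 365.43102179 -177.43365607 1290.92543375] [ 0.13402026  0.00142076 -0.99097757]
side 43.2029957863771 -0.1105972322981285 [  342.29841108 -1086.36570354  1190.53037288] [ 0.12155494  0.64174216 -0.75722612]
{'time_s': 0.1, 'q': array([-1.18398915e+00,  3.20214021e-01,  1.56550459e+00, -2.88143700e-05,
        1.25739531e+00, -1.99929466e-02]), 'joint_vel': array([-0.00059143, -0.00132984, -0.00235208,  0.00029899, -0.00206557,
        0.00080923]), 'joint_torque': array([ 5.97638591e-04, -4.13333416e+01, -2.32509416e+01,  7.28709321e-02,
        4.21820325e-02, -7.03099113e-05]), 'tool_pos': array([ 227.34609723, -527.6801016 ,  213.23272421]), 'orientation': array([-7.45377485e-04,  9.79384244e-01,  2.02004763e-01, -1.52197074e-04]), 'force': array([-0.85497119,  0.88436373,  0.50482779]), 'moment': array([-0.04243786,  0.01050673, -0.03051958]), 'finger_force': 0.0, 'grip_width': 90.88584142566916}
```

View pics/top0.png

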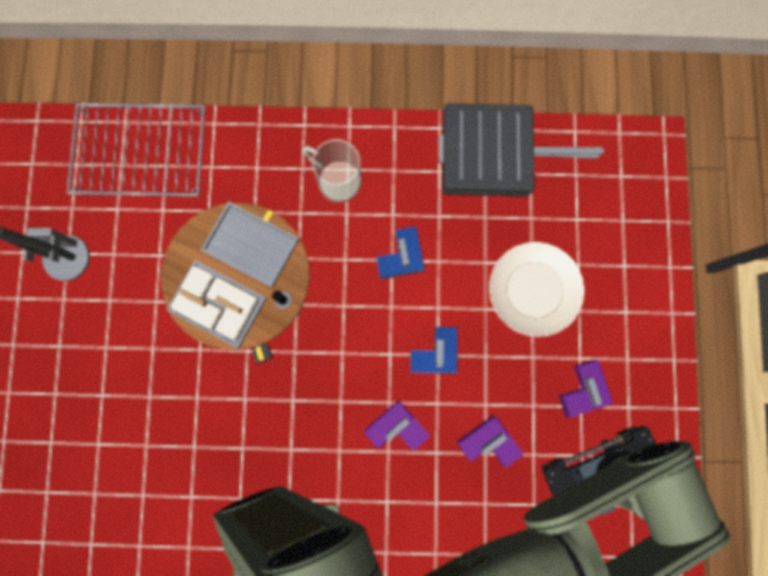

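View pics/side0.png

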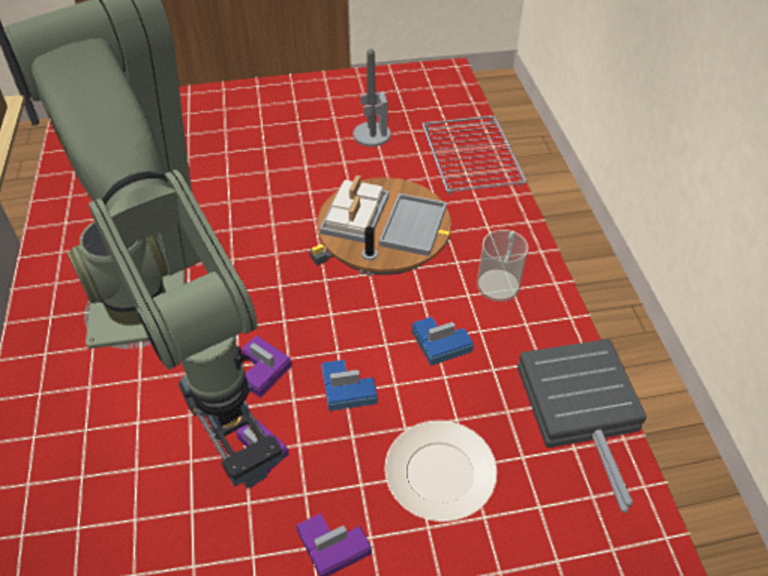

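The top view has +x up and +y left. The turntable is centred near (235,275), with the mark at (268,216), the post at (282,298) and the pointer at (262,353). The blue boxes are at (402,253) and (437,350), the jug is at (340,170), and the three purple look-alikes sit lower right.

```bash
cat >> h.py <<'E'
from scipy.optimize import minimize
L=np.array([[-39.4,-39.4],[56.6,-39.4],[56.6,6.6],[6.6,6.6],[6.6,56.6],[-39.4,56.6]])
def proj(c,X):
    p=np.asarray(X)@np.array(c["R"]).T+c["t"]; s=p[:,:2]/p[:,2:]; r=(s**2).sum(1,keepdims=True)
    return s*(1+c["k1"]*r)*K(c)+[c["cx"],c["cy"]]
def hsv(c): return cv2.cvtColor(c["image"],cv2.COLOR_RGB2HSV)
def boxes(c,zb=0):
    "fit L to blue top-face points; yields x,y,yaw,bar-check"
    W=pts(c); h=hsv(c); m=((h[...,0]>100)&(h[...,0]<120)&(h[...,1]>130)&(h[...,2]>60)).astype(np.uint8)
    m=cv2.morphologyEx(m,cv2.MORPH_CLOSE,np.ones((5,5)))
    n,lab,st,_=cv2.connectedComponentsWithStats(m); out=[]
    for i in range(1,n):
        if st[i,4]<250: continue
        P=W[(lab==i)]; P=P[(abs(P[:,2]-32-zb)<10)][:,:2]
        a=P.mean(0)
        def cost(q):
            co,s=np.cos(q[2]),np.sin(q[2]); l=(P-q[:2])@np.array([[co,-s],[s,co]])
            poly=L.astype(np.float32)
            d=np.array([cv2.pointPolygonTest(poly,(float(x),float(y)),True) for x,y in l])
            return np.minimum(d,0)@np.minimum(d,0)/len(d)
        best=min((minimize(cost,[*a,t],method="Nelder-Mead",options=dict(initial_simplex=np.array([[*a,t],[a[0]+15,a[1],t],[a[0],a[1]+15,t],[*a,t+.4]]))) for t in np.arange(0,6.28,.7)),key=lambda r:r.fun)
        out.append((best.x.round(2),round(best.fun,2),len(P)))
    return out
def table(c):
    W=pts(c); h=hsv(c); r={}
    m=(h[...,0]>20)&(h[...,0]<33)&(h[...,1]>150)&(h[...,2]>120)
    n,lab,st,_=cv2.connectedComponentsWithStats(m.astype(np.uint8))
    r["yellow"]=[(st[i].tolist(),np.nanmedian(W[lab==i],0).round(1)) for i in range(1,n) if st[i,4]>8]
    return r
E
python3 - <<'E'
from h import *
for n in ("top","side"):
    c=np.load(n+"0.npy",allow_pickle=True).item(); W=pts(c)
    print(n,boxes(c)); print(table(c))
    h=hsv(c); near=(np.hypot(W[...,0]-350,W[...,1]-0)<1e9)
    # turntable rim: z 30..46 brownish
    m=(abs(W[...,2]-38)<5)&(h[...,0]>5)&(h[...,0]<20)&(h[...,1]>60)&(h[...,1]<215)
    m=cv2.morphologyEx(m.astype(np.uint8),cv2.MORPH_OPEN,np.ones((3,3)))
    nn,lab,st,ce=cv2.connectedComponentsWithStats(m); 
    P=W[m>0]; hull=cv2.convexHull(P[:,:2].astype(np.float32)); print("circ",cv2.minEnclosingCircle(hull),len(P))
    # black post
    b=(h[...,2]<60)&(abs(W[...,2]-112)<10); b[:, :]&=True
    ctr=np.array(cv2.minEnclosingCircle(hull)[0]); 
    q=W[b]; q=q[np.hypot(*(q[:,:2]-ctr).T)<150]; print("post",np.median(q,0) if len(q) else None,len(q))
    # bars: z 55..68
    g=(abs(W[...,2]-61)<5)&(h[...,1]<80)
    nn,lab,st,ce=cv2.connectedComponentsWithStats(g.astype(np.uint8))
    for i in range(1,nn):
        if st[i,4]>15:
            p=W[lab==i]; print("bar",ce[i].round(),cv2.minAreaRect(p[:,:2].astype(np.float32)))
E
```

```text
top [(array([ 6.1495e+02, -2.2519e+02,  2.0000e-01]), np.float64(0.0), 443), (array([ 409.39, -297.34,    0.  ]), np.float64(0.0), 470)]
{'yellow': [([176, 141, 5, 5, 19], array([692.3,  64.3,  38.5])), ([171, 232, 5, 8, 26], array([400.8,  65.6,  39.7]))]}
circ ((563.4832763671875, 126.45814514160156), 155.19247436523438) 2826
post [511.40965149  20.96766663 116.95519715] 31
bar [326.  98.] ((845.8773803710938, -397.70416259765625), (188.53468322753906, 187.47532653808594), 0.18581031262874603)
bar [225. 129.] ((735.204833984375, -85.4591293334961), (5.358184814453125, 40.39070510864258), 1.6258580684661865)
bar [269. 168.] ((615.2207641601562, -222.77780151367188), (52.651695251464844, 10.152914047241211), 12.850799560546875)
bar [171. 197.] ((517.3369750976562, 73.26722717285156), (32.54793930053711, 16.15674591064453), 19.850440979003906)
bar [145. 212.] ((468.6070861816406, 150.81350708007812), (4.343353748321533, 36.05957794189453), 63.71652603149414)
bar [293. 235.] ((409.62274169921875, -299.696533203125), (50.822879791259766, 9.663214683532715), 0.7114048600196838)
bar [396.
[... 1296 characters left out ...]
 ((615.7293701171875, -226.10260009765625), (51.71489334106445, 13.814024925231934), 10.263508796691895)
bar [388. 258.] ((845.7123413085938, -402.8687744140625), (189.87013244628906, 190.06373596191406), 89.43515014648438)
bar [174. 234.] ((260.8281555175781, -219.03062438964844), (13.014272689819336, 51.100589752197266), 38.4735107421875)
bar [229. 250.] ((409.46148681640625, -300.6335144042969), (52.77041244506836, 15.447522163391113), 2.397068500518799)
bar [166. 289.] ((226.94345092773438, -402.31903076171875), (11.813194274902344, 32.22990036010742), 27.95209503173828)
bar [220. 357.] ((341.9966735839844, -610.9547729492188), (53.17101287841797, 13.249748229980469), 18.519323348999023)
```

step_arm(series=[{"tx":480,"ty":-393,"tz":14,"roll":-140,"claw":70},{"tx":480,"ty":-393,"tz":14,"roll":-140,"claw":70},{"tx":480,"ty":-393,"tz":14,"roll":-140,"claw":70},{"tx":480,"ty":-393,"tz":14,"roll":-140,"claw":70},{"tx":480,"ty":-393,"tz":14,"roll":-140,"claw":70},{"tx":480,"ty":-393,"tz":14,"roll":-140,"claw":70},{"tx":480,"ty":-393,"tz":14,"roll":-140,"claw":70},{"tx":480,"ty":-393,"tz":14,"roll":-140,"claw":70},{"tx":480,"ty":-393,"tz":14,"roll":-140,"claw":70},{"tx":480,"ty":-393,"tz":14,"roll":-140,"claw":70},{"tx":480,"ty":-393,"tz":14,"roll":-140,"claw":70},{"tx":480,"ty":-393,"tz":14,"roll":-140,"claw":70},{"tx":480,"ty":-393,"tz":14,"roll":-140,"claw":70},{"tx":480,"ty":-393,"tz":14,"roll":-140,"claw":70},{"tx":480,"ty":-393,"tz":14,"roll":-140,"claw":70},{"tx":480,"ty":-393,"tz":14,"roll":-140,"claw":70},{"tx":480,"ty":-393,"tz":14,"roll":-140,"claw":70},{"tx":480,"ty":-393,"tz":14,"roll":-140,"claw":70},{"tx":480,"ty":-393,"tz":14,"roll":-140,"claw":70},{"tx":480,"ty":-393,"tz":14,"roll":-140,"claw":70}])

```text
time_s: 1.77
tool_pos: [512.5, 23.0, 199.4]
orientation: [-0.001, 0.142, 0.99, -0.0]
force: [-0.5, -0.2, -0.1]
grip_width: 70.1
finger_force: 0.0
```

step_arm(series=[{"roll":-50,"tz":20},{"roll":-50,"tz":30},{"roll":-50,"tz":40},{"roll":-50,"tz":50},{"roll":-50,"tz":60},{"roll":-50,"tz":65},{"roll":-50,"tz":70},{"roll":-50,"tz":90},{"roll":-50,"tz":110},{"roll":-50,"tz":122},{"roll":-50,"tz":122},{"roll":-50,"tz":122,"claw":10},{"roll":-50,"tz":122,"claw":10},{"roll":-50,"tz":122,"claw":10},{"roll":-50,"tz":122,"claw":10},{"roll":-50,"tz":122,"claw":10},{"roll":-50,"tz":122,"claw":10},{"roll":-50,"tz":122,"claw":10}])

```text
invalid input
```

```bash
cat > arc.py <<'E'
from h import *
A=np.array([563.5,126.5])
def tool(): 
    s=env.state(); w,x,y,z=s["orientation"]; return s, np.degrees(2*np.arctan2(y,x))-90
def rows(wps,p0,psi0):
    e=np.radians(psi0); ex=np.array([-np.sin(e),np.cos(e)]); ey=np.array([np.cos(e),np.sin(e)])
    for x,y,psi in wps:
        d=np.array([x,y])-p0; print(dict(tx=round(d@ex),ty=round(d@ey),roll=round(psi0-psi)))
if __name__=="__main__":
    s,psi=tool(); print(s["tool_pos"],psi,s["force"],s["grip_width"],s["finger_force"])
    a0=np.degrees(np.arctan2(*(s["tool_pos"][:2]-A)[::-1]))%360; print("post ang",a0, np.hypot(*(s["tool_pos"][:2]-A)))
    c=env.camera("top"); print(table(c))
    ps=psi%360; w=[]
    for f in np.linspace(0,1,41)[1:]:
        a=np.radians(a0+(110.9-a0)*f); w.append((*(A+115*np.array([np.cos(a),np.sin(a)])),ps+(20.9-ps)*f))
    p0=s["tool_pos"][:2]
    rows(w[:20],p0,ps); print("second, assuming reached"); rows(w[20:],np.array(w[19][:2]),w[19][2])
E
python3 arc.py
```

```text
[512.54240893  22.96337672 199.43685389] 73.63890516595879 [-0.5381462  -0.18286522 -0.07890211] 70.09760087083453 0.0
post ang 243.79498529003436 115.39717695504206
{'yellow': [([176, 141, 5, 6, 23], array([690.1,  64.5,  37.3]))]}
{'tx': 6, 'ty': 2, 'roll': 1}
{'tx': 13, 'ty': 3, 'roll': 3}
{'tx': 19, 'ty': 6, 'roll': 4}
{'tx': 25, 'ty': 8, 'roll': 5}
{'tx': 32, 'ty': 11, 'roll': 7}
{'tx': 37, 'ty': 14, 'roll': 8}
{'tx': 43, 'ty': 17, 'roll': 9}
{'tx': 49, 'ty': 21, 'roll': 11}
{'tx': 54, 'ty': 25, 'roll': 12}
{'tx': 59, 'ty': 30, 'roll': 13}
{'tx': 64, 'ty': 34, 'roll': 15}
{'tx': 68, 'ty': 39, 'roll': 16}
{'tx': 72, 'ty': 45, 'roll': 17}
{'tx': 76, 'ty': 50, 'roll': 18}
{'tx': 80, 'ty': 56, 'roll': 20}
{'tx': 83, 'ty': 61, 'roll': 21}
{'tx': 86, 'ty': 68, 'roll': 22}
{'tx': 88, 'ty': 74, 'roll': 24}
{'tx': 90, 'ty': 80, 'roll': 25}
{'tx': 92, 'ty': 86, 'roll': 26}
second, assuming reached
{'tx': 4, 'ty': 5, 'roll': 1}
{'tx': 8, 'ty': 11, 'roll': 3}
{'tx': 11, 'ty': 16, 'roll': 4}
{'tx': 15, 'ty': 22, 'roll': 5}
{'tx': 17, 'ty': 28, 'roll': 7}
{'tx': 20, 'ty': 34, 'roll': 8}
{'tx': 22, 'ty': 41, 'roll': 9}
{'tx': 24, 'ty': 47, 'roll': 11}
{'tx': 25, 'ty': 54, 'roll': 12}
{'tx': 26, 'ty': 60, 'roll': 13}
{'tx': 27, 'ty': 67, 'roll': 15}
{'tx': 27, 'ty': 74, 'roll': 16}
{'tx': 27, 'ty': 80, 'roll': 17}
{'tx': 26, 'ty': 87, 'roll': 18}
{'tx': 25, 'ty': 94, 'roll': 20}
{'tx': 24, 'ty': 100, 'roll': 21}
{'tx': 22, 'ty': 107, 'roll': 22}
{'tx': 20, 'ty': 113, 'roll': 24}
{'tx': 18, 'ty': 119, 'roll': 25}
{'tx': 15, 'ty': 125, 'roll': 26}
```

The move was refused as invalid. Probably every row needs all five fields, so I'll resend it with them filled in.

step_arm(series=[{"tx":0,"ty":0,"tz":20,"roll":-50,"claw":70},{"tx":0,"ty":0,"tz":30,"roll":-50,"claw":70},{"tx":0,"ty":0,"tz":40,"roll":-50,"claw":70},{"tx":0,"ty":0,"tz":50,"roll":-50,"claw":70},{"tx":0,"ty":0,"tz":60,"roll":-50,"claw":70},{"tx":0,"ty":0,"tz":65,"roll":-50,"claw":70},{"tx":0,"ty":0,"tz":70,"roll":-50,"claw":70},{"tx":0,"ty":0,"tz":90,"roll":-50,"claw":70},{"tx":0,"ty":0,"tz":110,"roll":-50,"claw":70},{"tx":0,"ty":0,"tz":122,"roll":-50,"claw":70},{"tx":0,"ty":0,"tz":122,"roll":-50,"claw":10},{"tx":0,"ty":0,"tz":122,"roll":-50,"claw":10},{"tx":0,"ty":0,"tz":122,"roll":-50,"claw":10},{"tx":0,"ty":0,"tz":122,"roll":-50,"claw":10},{"tx":0,"ty":0,"tz":122,"roll":-50,"claw":10},{"tx":0,"ty":0,"tz":122,"roll":-50,"claw":10},{"tx":0,"ty":0,"tz":122,"roll":-50,"claw":10}])

```text
time_s: 3.23
tool_pos: [513.1, 22.8, 78.4]
orientation: [0.0, -0.287, 0.958, -0.0]
force: [-0.8, -0.3, 0.6]
grip_width: 26.2
finger_force: 0.0
```

```bash
python3 arc.py
```

```text
[513.12366672  22.76544238  78.43336935] 123.3020759760714 [-0.76714066 -0.25602306  0.60743862] 26.209864958105697 0.0
post ang 244.0975246336999 115.31970082523478
{'yellow': [([176, 141, 5, 5, 19], array([691.5,  63.7,  39.4]))]}
{'tx': 3, 'ty': 6, 'roll': 3}
{'tx': 6, 'ty': 12, 'roll': 5}
{'tx': 8, 'ty': 18, 'roll': 8}
{'tx': 11, 'ty': 25, 'roll': 10}
{'tx': 12, 'ty': 31, 'roll': 13}
{'tx': 14, 'ty': 37, 'roll': 15}
{'tx': 15, 'ty': 44, 'roll': 18}
{'tx': 16, 'ty': 51, 'roll': 20}
{'tx': 16, 'ty': 57, 'roll': 23}
{'tx': 16, 'ty': 64, 'roll': 26}
{'tx': 15, 'ty': 71, 'roll': 28}
{'tx': 14, 'ty': 77, 'roll': 31}
{'tx': 13, 'ty': 84, 'roll': 33}
{'tx': 12, 'ty': 90, 'roll': 36}
{'tx': 10, 'ty': 97, 'roll': 38}
{'tx': 7, 'ty': 103, 'roll': 41}
{'tx': 4, 'ty': 109, 'roll': 44}
{'tx': 1, 'ty': 115, 'roll': 46}
{'tx': -2, 'ty': 121, 'roll': 49}
{'tx': -6, 'ty': 126, 'roll': 51}
second, assuming reached
{'tx': 2, 'ty': 6, 'roll': 3}
{'tx': 3, 'ty': 13, 'roll': 5}
{'tx': 4, 'ty': 20, 'roll': 8}
{'tx': 4, 'ty': 26, 'roll': 10}
{'tx': 4, 'ty': 33, 'roll': 13}
{'tx': 4, 'ty': 40, 'roll': 15}
{'tx': 3, 'ty': 46, 'roll': 18}
{'tx': 2, 'ty': 53, 'roll': 20}
{'tx': 0, 'ty': 59, 'roll': 23}
{'tx': -1, 'ty': 66, 'roll': 26}
{'tx': -4, 'ty': 72, 'roll': 28}
{'tx': -6, 'ty': 78, 'roll': 31}
{'tx': -9, 'ty': 84, 'roll': 33}
{'tx': -13, 'ty': 90, 'roll': 36}
{'tx': -16, 'ty': 96, 'roll': 38}
{'tx': -20, 'ty': 101, 'roll': 41}
{'tx': -24, 'ty': 106, 'roll': 44}
{'tx': -29, 'ty': 111, 'roll': 46}
{'tx': -34, 'ty': 116, 'roll': 49}
{'tx': -39, 'ty': 120, 'roll': 51}
```

step_arm(series=[{"tx":0,"ty":0,"tz":0,"roll":0,"claw":10},{"tx":0,"ty":0,"tz":0,"roll":0,"claw":10},{"tx":0,"ty":0,"tz":0,"roll":0,"claw":10},{"tx":0,"ty":0,"tz":0,"roll":0,"claw":10},{"tx":3,"ty":6,"tz":0,"roll":3,"claw":10},{"tx":6,"ty":12,"tz":0,"roll":5,"claw":10},{"tx":8,"ty":18,"tz":0,"roll":8,"claw":10},{"tx":11,"ty":25,"tz":0,"roll":10,"claw":10},{"tx":12,"ty":31,"tz":0,"roll":13,"claw":10},{"tx":14,"ty":37,"tz":0,"roll":15,"claw":10},{"tx":15,"ty":44,"tz":0,"roll":18,"claw":10},{"tx":16,"ty":51,"tz":0,"roll":20,"claw":10},{"tx":16,"ty":57,"tz":0,"roll":23,"claw":10},{"tx":16,"ty":64,"tz":0,"roll":26,"claw":10}])

```text
time_s: 4.45
tool_pos: [464.6, 66.7, 78.2]
orientation: [0.0, -0.062, 0.998, -0.001]
force: [0.3, -5.2, 3.4]
grip_width: 21.6
finger_force: 30.0
```

```bash
python3 arc.py | head -3
```

```text
[464.60633818  66.66964044  78.24217785] 97.11987659761718 [ 0.25194032 -5.18021171  3.37071737] 21.635378407365785 29.99555468559265
post ang 211.17380848253666 115.58385818175904
{'yellow': [([193, 158, 7, 6, 25], array([638.1,   5.5,  38.9])), ([171, 233, 5, 7, 24], array([400.8,  65.1,  40.5]))]}
```

```bash
sed -i 's/,41)/,32)/' arc.py; python3 arc.py | tail -33|tr '\n' ' '
```

```text
{'yellow': [([193, 159, 7, 5, 24], array([635.9,   5.3,  38.3])), ([171, 233, 5, 7, 23], array([400.7,  65. ,  38.9]))]} {'tx': 2, 'ty': 6, 'roll': 2} {'tx': 4, 'ty': 12, 'roll': 5} {'tx': 6, 'ty': 19, 'roll': 7} {'tx': 7, 'ty': 25, 'roll': 10} {'tx': 8, 'ty': 31, 'roll': 12} {'tx': 9, 'ty': 38, 'roll': 15} {'tx': 9, 'ty': 44, 'roll': 17} {'tx': 9, 'ty': 50, 'roll': 20} {'tx': 9, 'ty': 57, 'roll': 22} {'tx': 8, 'ty': 63, 'roll': 25} {'tx': 7, 'ty': 70, 'roll': 27} {'tx': 5, 'ty': 76, 'roll': 29} {'tx': 3, 'ty': 82, 'roll': 32} {'tx': 1, 'ty': 88, 'roll': 34} {'tx': -1, 'ty': 94, 'roll': 37} {'tx': -4, 'ty': 100, 'roll': 39} {'tx': -8, 'ty': 105, 'roll': 42} {'tx': -11, 'ty': 111, 'roll': 44} {'tx': -15, 'ty': 116, 'roll': 47} {'tx': -19, 'ty': 121, 'roll': 49} second, assuming reached {'tx': 1, 'ty': 6, 'roll': 2} {'tx': 1, 'ty': 13, 'roll': 5} {'tx': 1, 'ty': 19, 'roll': 7} {'tx': 1, 'ty': 26, 'roll': 10} {'tx': 0, 'ty': 32, 'roll': 12} {'tx': -1, 'ty': 38, 'roll': 15} {'tx': -2, 'ty': 45, 'roll': 17} {'tx': -4, 'ty': 51, 'roll': 20} {'tx': -6, 'ty': 57, 'roll': 22} {'tx': -9, 'ty': 63, 'roll': 25} {'tx': -11, 'ty': 69, 'roll': 27}
```

step_arm(series=[{"tx":2,"ty":6,"tz":0,"roll":2,"claw":10},{"tx":4,"ty":12,"tz":0,"roll":5,"claw":10},{"tx":6,"ty":19,"tz":0,"roll":7,"claw":10},{"tx":7,"ty":25,"tz":0,"roll":10,"claw":10},{"tx":8,"ty":31,"tz":0,"roll":12,"claw":10},{"tx":9,"ty":38,"tz":0,"roll":15,"claw":10},{"tx":9,"ty":44,"tz":0,"roll":17,"claw":10},{"tx":9,"ty":50,"tz":0,"roll":20,"claw":10},{"tx":9,"ty":57,"tz":0,"roll":22,"claw":10},{"tx":8,"ty":63,"tz":0,"roll":25,"claw":10},{"tx":7,"ty":70,"tz":0,"roll":27,"claw":10},{"tx":5,"ty":76,"tz":0,"roll":29,"claw":10},{"tx":3,"ty":82,"tz":0,"roll":32,"claw":10},{"tx":1,"ty":88,"tz":0,"roll":34,"claw":10},{"tx":-1,"ty":94,"tz":0,"roll":37,"claw":10},{"tx":-4,"ty":100,"tz":0,"roll":39,"claw":10},{"tx":-8,"ty":105,"tz":0,"roll":42,"claw":10},{"tx":-11,"ty":111,"tz":0,"roll":44,"claw":10},{"tx":-15,"ty":116,"tz":0,"roll":47,"claw":10},{"tx":-19,"ty":121,"tz":0,"roll":49,"claw":10}])

```text
time_s: 6.22
tool_pos: [464.6, 190.0, 78.1]
orientation: [-0.003, 0.357, 0.934, -0.001]
force: [-8.0, -0.7, 10.2]
grip_width: 21.5
finger_force: 30.0
```

```bash
sed -i 's/,32)/,12)/' arc.py; python3 arc.py |tr '\n' ' '
```

```text
[464.58017299 189.96399217  78.05103739] 48.141805814967114 [-8.01787568 -0.69569379 10.23220588] 21.547182832169707 30.000770688056946 post ang 147.31698739341545 117.52791361174509 {'yellow': [([190, 205, 8, 6, 30], array([489.4,   5.7,  38.7])), ([171, 232, 5, 8, 26], array([400.8,  65.3,  40.3]))]} {'tx': -2, 'ty': 7, 'roll': 2} {'tx': -1, 'ty': 14, 'roll': 5} {'tx': -1, 'ty': 20, 'roll': 7} {'tx': -1, 'ty': 27, 'roll': 10} {'tx': -2, 'ty': 34, 'roll': 12} {'tx': -3, 'ty': 40, 'roll': 15} {'tx': -4, 'ty': 47, 'roll': 17} {'tx': -6, 'ty': 53, 'roll': 20} {'tx': -8, 'ty': 59, 'roll': 22} {'tx': -11, 'ty': 65, 'roll': 25} {'tx': -14, 'ty': 71, 'roll': 27} second, assuming reached Traceback (most recent call last):
  File "arc.py", line 17, in <module>
    rows(w[:20],p0,ps); print("second, assuming reached"); rows(w[20:],np.array(w[19][:2]),w[19][2])
                                                                                ~^^^^
IndexError: list index out of range
```

step_arm(series=[{"tx":-1,"ty":7,"tz":0,"roll":2,"claw":10},{"tx":-1,"ty":14,"tz":0,"roll":5,"claw":10},{"tx":-1,"ty":20,"tz":0,"roll":7,"claw":10},{"tx":-1,"ty":27,"tz":0,"roll":10,"claw":10},{"tx":-2,"ty":34,"tz":0,"roll":12,"claw":10},{"tx":-3,"ty":40,"tz":0,"roll":15,"claw":10},{"tx":-4,"ty":47,"tz":0,"roll":17,"claw":10},{"tx":-6,"ty":53,"tz":0,"roll":20,"claw":10},{"tx":-8,"ty":59,"tz":0,"roll":22,"claw":10},{"tx":-11,"ty":65,"tz":0,"roll":25,"claw":10},{"tx":-14,"ty":71,"tz":0,"roll":27,"claw":10},{"tx":-14,"ty":71,"tz":0,"roll":27,"claw":10},{"tx":-14,"ty":71,"tz":0,"roll":27,"claw":10}])

```text
time_s: 7.35
tool_pos: [524.3, 237.0, 77.9]
orientation: [-0.003, 0.565, 0.825, 0.002]
force: [-4.3, 10.1, 2.8]
grip_width: 21.1
finger_force: 30.0
```

```bash
python3 - <<'E'
from arc import *
s,p=tool(); print(s["tool_pos"],p,s["force"])
v=s["tool_pos"][:2]-A; print(np.degrees(np.arctan2(v[1],v[0])),np.hypot(*v))
for n in("top","side"):
    y=table(env.camera(n))["yellow"]; print(y)
    for st,m in y: print(np.degrees(np.arctan2(m[1]-A[1],m[0]-A[0]))%360)
E
```

```text
[524.25583624 236.99214039  77.86523571] 21.245405358341756 [-4.29626112 10.07941423  2.76365668]
109.553820642428 117.25449875015346
[([168, 223, 5, 7, 29], array([430.9,  76.8,  39.7])), ([171, 232, 5, 8, 26], array([400.8,  65.2,  39.6]))]
200.54657406015025
200.6447562176161
[([217, 160, 6, 4, 15], array([429.5,  77. ,  38.4])), ([208, 163, 8, 6, 29], array([400.9,  61. ,  36.9]))]
200.27438040372297
201.94100697800548
```

step_arm(series=[{"tx":0,"ty":0,"tz":0,"roll":0,"claw":60},{"tx":0,"ty":0,"tz":0,"roll":0,"claw":60},{"tx":0,"ty":0,"tz":0,"roll":0,"claw":60},{"tx":0,"ty":0,"tz":0,"roll":0,"claw":60},{"tx":0,"ty":0,"tz":-20,"roll":0,"claw":60},{"tx":0,"ty":0,"tz":-60,"roll":0,"claw":60},{"tx":0,"ty":0,"tz":-100,"roll":0,"claw":60},{"tx":0,"ty":0,"tz":-132,"roll":0,"claw":60},{"tx":0,"ty":0,"tz":-132,"roll":0,"claw":60}])

```text
time_s: 8.2
tool_pos: [529.2, 234.8, 217.4]
orientation: [0.004, 0.564, 0.826, 0.006]
force: [0.2, 0.5, 0.6]
grip_width: 59.8
finger_force: 0.0
```

```bash
python3 - <<'E'
from arc import *
s,p=tool(); print(s["tool_pos"],p,s["q"],s["force"])
for n in("top","side"):
    c=env.camera(n); save(c,n+"1.png",(120,250,90,220) if n=="top" else (90,210,180,330),4); y=table(c)["yellow"]; print(y)
    for st,m in y: print(np.degrees(np.arctan2(m[1]-A[1],m[0]-A[0]))%360)
    # tray: gray points z~55 walls / z~43 floor
    W=pts(c);h=hsv(c); m=(abs(W[...,2]-46)<13)&(h[...,1]<70)&(np.hypot(W[...,0]-498,W[...,1]-101.5)<105)
    m=cv2.morphologyEx(m.astype(np.uint8),cv2.MORPH_OPEN,np.ones((3,3)))
    nn,lab,st,ce=cv2.connectedComponentsWithStats(m)
    for i in range(1,nn):
        if st[i,4]>100: print("tray",cv2.minAreaRect(W[lab==i][:,:2].astype(np.float32)))
    print(boxes(c))
E
```

```text
[529.16629881 234.84720363 217.36978359] 21.311118340303054 [ 3.97891517e-01  3.16267336e-01  1.56078848e+00 -1.19268240e-04
  1.25034194e+00  2.59791000e-02] [0.20445393 0.5439766  0.56054714]
[([168, 223, 5, 8, 29], array([430.8,  76.6,  39.6])), ([171, 233, 5, 7, 25], array([400.7,  65.2,  40.4]))]
200.60807637630705
200.63314371239278
tray ((499.2171325683594, 104.9081039428711), (121.80406951904297, 172.53712463378906), 20.22454071044922)
[(array([ 6.1336e+02, -2.2250e+02,  2.6000e-01]), np.float64(0.0), 439), (array([ 409.86, -297.49,    0.  ]), np.float64(0.0), 465)]
[([217, 160, 7, 4, 15], array([431.8,  75.7,  38.7])), ([208, 163, 8, 6, 29], array([400.9,  62.6,  36.8]))]
201.0928805118093
201.45427731452062
tray ((501.9392395019531, 101.38108825683594), (129.43255615234375, 174.3391571044922), 20.237510681152344)
tray ((581.0850830078125, 130.69845581054688), (18.391239166259766, 120.69825744628906), 20.914352416992188)
[(array([ 6.1381e+02, -2.2688e+02,  1.7000e-01]), np.float64(0.0), 439), (array([ 4.0937e+02, -3.0121e+02, -5.0000e-02]), np.float64(0.0), 483)]
```

View pics/top1.png

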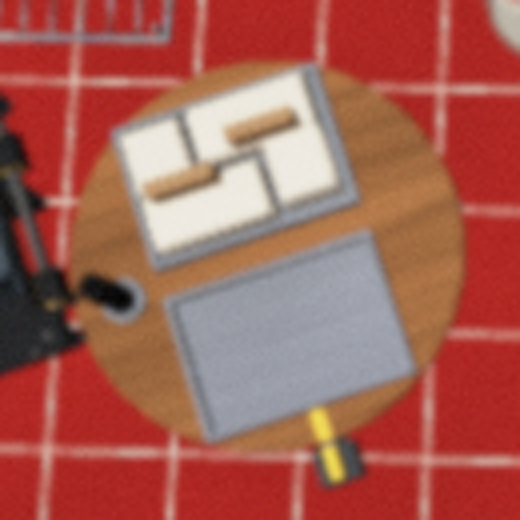

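The mark at (320,420) is in line with the pointer at (333,460), so the turntable is in its stop. The empty tray is centred near (290,335). Next I'll go to box 1 at (615,-225).

step_arm(series=[{"tx":-460,"ty":-87,"tz":0,"roll":100,"claw":50},{"tx":-460,"ty":-87,"tz":0,"roll":100,"claw":50},{"tx":-460,"ty":-87,"tz":0,"roll":100,"claw":50},{"tx":-460,"ty":-87,"tz":0,"roll":100,"claw":50},{"tx":-460,"ty":-87,"tz":0,"roll":100,"claw":50},{"tx":-460,"ty":-87,"tz":0,"roll":100,"claw":50},{"tx":-460,"ty":-87,"tz":0,"roll":100,"claw":50},{"tx":-460,"ty":-87,"tz":0,"roll":100,"claw":50},{"tx":-460,"ty":-87,"tz":0,"roll":100,"claw":50},{"tx":-460,"ty":-87,"tz":0,"roll":100,"claw":50},{"tx":-460,"ty":-87,"tz":0,"roll":100,"claw":50},{"tx":-460,"ty":-87,"tz":0,"roll":100,"claw":50},{"tx":-460,"ty":-87,"tz":0,"roll":100,"claw":50},{"tx":-460,"ty":-87,"tz":0,"roll":100,"claw":50},{"tx":-460,"ty":-87,"tz":60,"roll":100,"claw":50},{"tx":-460,"ty":-87,"tz":100,"roll":100,"claw":50},{"tx":-460,"ty":-87,"tz":110,"roll":100,"claw":50},{"tx":-460,"ty":-87,"tz":110,"roll":100,"claw":50}])

```text
time_s: 9.8
tool_pos: [605.7, -224.6, 91.0]
orientation: [-0.004, 0.995, 0.098, -0.008]
force: [-1.0, 0.5, -1.2]
grip_width: 50.0
finger_force: 0.0
```

```bash
python3 - <<'E'
from arc import *
s,p=tool(); print(s["tool_pos"],p,s["orientation"],s["force"])
E
```

```text
[ 605.67149367 -224.60373449   90.95936066] -78.69719587342799 [-0.00396214  0.99510005  0.09847181 -0.00796786] [-1.03398493  0.50023973 -1.20112535]
```

```bash
cat >> h.py <<'E'
from scipy.spatial.transform import Rotation
def to(*wps):
    s=env.state(); q=s["orientation"]; R=Rotation.from_quat([*q[1:],q[0]]).as_matrix()
    psi=np.degrees(np.arctan2(R[1,1],R[0,1])); print("at",s["tool_pos"].round(1),"psi",round(psi,1),"tilt",R[:2,2].round(4),"F",s["force"].round(1),"M",s["moment"].round(2),"w",round(s["grip_width"],1),"q1,q6",np.degrees(s["q"][[0,5]]).round(),"t",s["time_s"])
    for x,y,z,a in wps: print((x,y,z,a),"->",((np.array([x,y,z])-s["tool_pos"])@R).round(1),"roll",round(psi-a,1))
E
python3 -c "
from h import *
to((615,-225,60,-78.5),(615,-225,36,-78.5))"
```

```text
at [ 605.7 -224.6   91. ] psi -78.7 tilt [-0.0166  0.0063] F [-1.   0.5 -1.2] M [0.01 0.07 0.02] w 50.0 q1,q6 [-21.  57.] t 9.8
(615, -225, 60, -78.5) -> [ 9.5  2.5 30.8] roll -0.2
(615, -225, 36, -78.5) -> [ 9.9  2.7 54.8] roll -0.2
```

step_arm(series=[{"tx":9,"ty":2,"tz":5,"roll":0,"claw":50},{"tx":10,"ty":3,"tz":30,"roll":0,"claw":50},{"tx":10,"ty":3,"tz":45,"roll":0,"claw":50},{"tx":10,"ty":3,"tz":54,"roll":0,"claw":50},{"tx":10,"ty":3,"tz":54,"roll":0,"claw":50},{"tx":10,"ty":3,"tz":54,"roll":0,"claw":3},{"tx":10,"ty":3,"tz":54,"roll":0,"claw":3},{"tx":10,"ty":3,"tz":54,"roll":0,"claw":3},{"tx":10,"ty":3,"tz":54,"roll":0,"claw":3},{"tx":10,"ty":3,"tz":54,"roll":0,"claw":3},{"tx":10,"ty":3,"tz":54,"roll":0,"claw":3},{"tx":10,"ty":3,"tz":54,"roll":0,"claw":3},{"tx":10,"ty":3,"tz":54,"roll":0,"claw":3}])

```text
time_s: 10.88
tool_pos: [622.0, -226.8, 46.7]
orientation: [-0.001, 0.995, 0.098, 0.0]
force: [-1.7, 4.5, 5.7]
grip_width: 12.0
finger_force: 30.0
```

```bash
python3 -c "
from h import *
to((615,-225,140,-78.5))"
```

```text
at [ 622.  -226.8   46.7] psi -78.7 tilt [0.0003 0.0011] F [-1.7  4.5  5.7] M [ 0.85  0.21 -0.03] w 12.0 q1,q6 [-21.  58.] t 10.8833
(615, -225, 140, -78.5) -> [ -6.5  -3.2 -93.3] roll -0.2
```

step_arm(series=[{"tx":0,"ty":0,"tz":0,"roll":0,"claw":30},{"tx":0,"ty":0,"tz":0,"roll":0,"claw":30},{"tx":-3,"ty":0,"tz":4,"roll":0,"claw":30},{"tx":-6,"ty":0,"tz":10,"roll":0,"claw":30},{"tx":-6,"ty":0,"tz":10,"roll":0,"claw":30},{"tx":-6,"ty":0,"tz":10,"roll":0,"claw":3},{"tx":-6,"ty":0,"tz":10,"roll":0,"claw":3},{"tx":-6,"ty":0,"tz":10,"roll":0,"claw":3},{"tx":-6,"ty":0,"tz":10,"roll":0,"claw":3},{"tx":-6,"ty":0,"tz":10,"roll":0,"claw":3},{"tx":-6,"ty":0,"tz":10,"roll":0,"claw":3},{"tx":-6,"ty":0,"tz":10,"roll":0,"claw":3}])

```text
time_s: 11.88
tool_pos: [616.2, -228.7, 36.0]
orientation: [0.0, 0.995, 0.099, 0.0]
force: [0.3, 0.2, -0.2]
grip_width: 11.7
finger_force: 30.0
```

```bash
python3 -c "
from h import *
to((520.1,73.5,136,20.5))"
```

```text
at [ 616.2 -228.7   36. ] psi -78.7 tilt [ 0.0002 -0.0001] F [ 0.3  0.2 -0.2] M [ 0.04 -0.   -0.04] w 11.7 q1,q6 [-21.  57.] t 11.8833
(520.1, 73.5, 136, 20.5) -> [ -34.9 -315.2 -100.1] roll -99.2
```

step_arm(series=[{"tx":0,"ty":0,"tz":-10,"roll":0,"claw":3},{"tx":0,"ty":0,"tz":-35,"roll":0,"claw":3},{"tx":0,"ty":0,"tz":-65,"roll":0,"claw":3},{"tx":0,"ty":0,"tz":-95,"roll":0,"claw":3},{"tx":-2,"ty":-15,"tz":-125,"roll":-6,"claw":3},{"tx":-4,"ty":-35,"tz":-134,"roll":-12,"claw":3},{"tx":-7,"ty":-58,"tz":-134,"roll":-19,"claw":3},{"tx":-9,"ty":-82,"tz":-134,"roll":-26,"claw":3},{"tx":-12,"ty":-107,"tz":-134,"roll":-33,"claw":3},{"tx":-15,"ty":-132,"tz":-134,"roll":-40,"claw":3},{"tx":-17,"ty":-157,"tz":-134,"roll":-47,"claw":3},{"tx":-20,"ty":-182,"tz":-134,"roll":-54,"claw":3},{"tx":-23,"ty":-207,"tz":-134,"roll":-61,"claw":3},{"tx":-26,"ty":-232,"tz":-134,"roll":-68,"claw":3},{"tx":-29,"ty":-257,"tz":-134,"roll":-75,"claw":3},{"tx":-31,"ty":-280,"tz":-134,"roll":-82,"claw":3},{"tx":-33,"ty":-298,"tz":-134,"roll":-89,"claw":3},{"tx":-34,"ty":-309,"tz":-134,"roll":-95,"claw":3},{"tx":-35,"ty":-315,"tz":-134,"roll":-99,"claw":3},{"tx":-35,"ty":-315,"tz":-134,"roll":-99,"claw":3}])

```text
time_s: 13.55
tool_pos: [519.3, 74.5, 170.4]
orientation: [-0.0, 0.57, 0.822, 0.0]
force: [0.5, 0.7, -1.0]
grip_width: 11.9
finger_force: 30.0
```

step_arm(series=[{"tx":0,"ty":0,"tz":0,"roll":0,"claw":3},{"tx":0,"ty":0,"tz":0,"roll":0,"claw":3},{"tx":0,"ty":0,"tz":0,"roll":0,"claw":3}])

```text
time_s: 13.8
tool_pos: [520.2, 72.7, 170.1]
orientation: [0.0, 0.572, 0.82, -0.0]
force: [-0.9, -0.2, -2.7]
grip_width: 11.7
finger_force: 30.0
```

```bash
python3 - <<'E'
from h import *
to((520.1,73.5,90,20.5),(520.1,73.5,79,20.5))
c=env.camera("side"); s=env.state()
print(boxes(c,s["tool_pos"][2]-36)); save(c,"side2.png",(60,240,160,370),3)
c=env.camera("top"); print(boxes(c,s["tool_pos"][2]-36))
E
```

```text
at [520.2  72.7 170.1] psi 20.2 tilt [ 0.0002 -0.0003] F [-0.9 -0.2 -2.7] M [ 0.01 -0.13 -0.01] w 11.7 q1,q6 [  7. -13.] t 13.8
(520.1, 73.5, 90, 20.5) -> [ 0.8  0.2 80.1] roll -0.3
(520.1, 73.5, 79, 20.5) -> [ 0.8  0.2 91.1] roll -0.3
[(array([nan, nan,  0.]), np.float64(nan), 0)]
[(array([nan, nan,  0.]), np.float64(nan), 0)]h.py:32: RuntimeWarning: Mean of empty slice.
  a=P.mean(0)
  ret = um.true_divide(
h.py:37: RuntimeWarning: invalid value encountered in scalar divide
  return np.minimum(d,0)@np.minimum(d,0)/len(d)
```

View pics/side2.png

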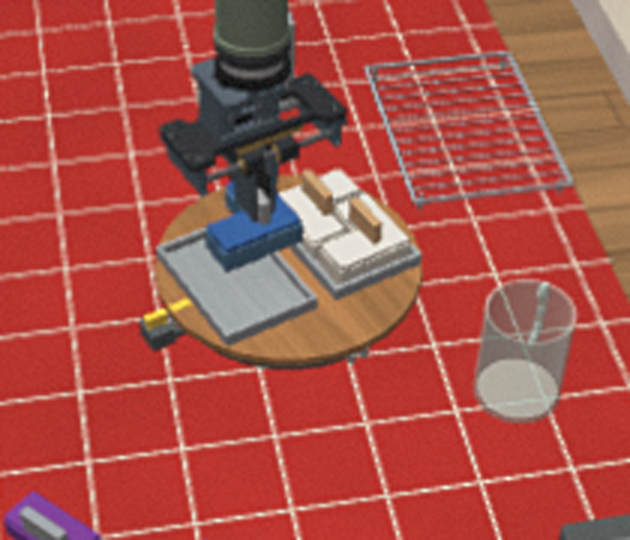

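```bash
sed -i 's/st\[i,4\]<250: continue/st[i,4]<60: continue/; s/^        a=P.mean(0)/        if len(P)<40: continue\n        a=P.mean(0)/' h.py; python3 - <<'E'
from h import *
for n in("side","top"):
    c=env.camera(n); print(boxes(c,134))
    W=pts(c);h=hsv(c);m=(h[...,0]>100)&(h[...,0]<120)&(h[...,1]>130)&(h[...,2]>40)&(abs(W[...,2]-150)<25)
    P=W[m]; P=P[abs(P[:,2]-166)<5]
    e=np.radians(20.2+90); l=(P[:,:2]-env.state()["tool_pos"][:2])@np.array([[np.cos(e),-np.sin(e)],[np.sin(e),np.cos(e)]])
    print(n,len(P),np.percentile(l,[0,1,3,97,99,100],axis=0).round(1).tolist())
E
```

```text
[(array([512.78,  70.12,   1.94]), np.float64(0.0), 245)]
side 218 [[-37.6, -31.2], [-37.4, -30.2], [-37.0, -28.0], [9.1, 56.2], [45.7, 57.4], [52.4, 59.3]]
[(array([5.0443e+02, 5.7650e+01, 4.4000e-01]), np.float64(0.0), 157)]
top 146 [[-35.3, -32.4], [-35.1, -29.8], [-34.7, -27.5], [-20.1, 54.4], [-19.6, 56.6], [-19.4, 56.8]]
```

step_arm(series=[{"tx":0,"ty":0,"tz":15,"roll":0,"claw":3},{"tx":0,"ty":0,"tz":35,"roll":0,"claw":3},{"tx":0,"ty":0,"tz":55,"roll":0,"claw":3},{"tx":0,"ty":0,"tz":68,"roll":0,"claw":3},{"tx":0,"ty":0,"tz":76,"roll":0,"claw":3},{"tx":0,"ty":0,"tz":82,"roll":0,"claw":3},{"tx":0,"ty":0,"tz":86,"roll":0,"claw":3},{"tx":0,"ty":0,"tz":88,"roll":0,"claw":3},{"tx":0,"ty":0,"tz":89,"roll":0,"claw":3},{"tx":0,"ty":0,"tz":90,"roll":0,"claw":3},{"tx":0,"ty":0,"tz":90,"roll":0,"claw":3},{"tx":0,"ty":0,"tz":90,"roll":0,"claw":3}])

```text
time_s: 15.0
tool_pos: [520.3, 73.3, 80.4]
orientation: [0.0, 0.571, 0.821, 0.0]
force: [-0.6, -0.2, -1.7]
grip_width: 11.6
finger_force: 30.0
```

step_arm(series=[{"tx":0,"ty":0,"tz":0.5,"roll":0,"claw":3},{"tx":0,"ty":0,"tz":1,"roll":0,"claw":3},{"tx":0,"ty":0,"tz":1.5,"roll":0,"claw":3},{"tx":0,"ty":0,"tz":1.5,"roll":0,"claw":3},{"tx":0,"ty":0,"tz":1.5,"roll":0,"claw":3}])

```text
time_s: 15.42
tool_pos: [520.1, 73.3, 78.9]
orientation: [0.0, 0.571, 0.821, 0.0]
force: [-1.7, -0.1, 3.1]
grip_width: 11.6
finger_force: 30.0
```

step_arm(series=[{"tx":0,"ty":0,"tz":0,"roll":0,"claw":36},{"tx":0,"ty":0,"tz":0,"roll":0,"claw":36},{"tx":0,"ty":0,"tz":0,"roll":0,"claw":36},{"tx":0,"ty":0,"tz":-10,"roll":0,"claw":36},{"tx":0,"ty":0,"tz":-40,"roll":0,"claw":36},{"tx":0,"ty":0,"tz":-80,"roll":0,"claw":36},{"tx":0,"ty":0,"tz":-90,"roll":0,"claw":36},{"tx":-28,"ty":-21,"tz":-90,"roll":-7,"claw":50},{"tx":-60,"ty":-45,"tz":-90,"roll":-14,"claw":50},{"tx":-90,"ty":-67,"tz":-90,"roll":-21,"claw":50},{"tx":-120,"ty":-90,"tz":-90,"roll":-28,"claw":50},{"tx":-150,"ty":-112,"tz":-90,"roll":-35,"claw":50},{"tx":-180,"ty":-135,"tz":-90,"roll":-42,"claw":50},{"tx":-210,"ty":-157,"tz":-90,"roll":-49,"claw":50},{"tx":-240,"ty":-180,"tz":-90,"roll":-56,"claw":50},{"tx":-270,"ty":-202,"tz":-90,"roll":-63,"claw":50},{"tx":-295,"ty":-221,"tz":-90,"roll":-70,"claw":50},{"tx":-311,"ty":-233,"tz":-80,"roll":-70,"claw":50},{"tx":-311,"ty":-233,"tz":-70,"roll":-70,"claw":50}])

```text
time_s: 17.0
tool_pos: [409.0, -304.1, 149.3]
orientation: [0.001, -0.002, 1.0, -0.002]
force: [0.0, 0.7, 0.6]
grip_width: 50.1
finger_force: 0.0
```

step_arm(series=[{"tx":0,"ty":0,"tz":30,"roll":0,"claw":50},{"tx":0,"ty":0,"tz":50,"roll":0,"claw":50},{"tx":0,"ty":0,"tz":60,"roll":0,"claw":50},{"tx":0,"ty":0,"tz":60,"roll":0,"claw":50},{"tx":0,"ty":0,"tz":60,"roll":0,"claw":50},{"tx":0,"ty":0,"tz":60,"roll":0,"claw":50}])

```text
time_s: 17.5
tool_pos: [410.5, -299.5, 89.7]
orientation: [0.001, -0.003, 1.0, -0.001]
force: [0.6, 0.2, 0.9]
grip_width: 50.1
finger_force: 0.0
```

```bash
python3 - <<'E'
from h import *
to((409.5,-300,36,90))
for n in("side","top"):
    c=env.camera(n); print(n,boxes(c,43),table(c)["yellow"])
save(c,"top3.png",(120,250,90,220),4)
E
```

```text
at [ 410.5 -299.5   89.7] psi 90.3 tilt [ 0.002  -0.0016] F [0.6 0.2 0.9] M [ 0.1  -0.13 -0.01] w 50.1 q1,q6 [ -37. -128.] t 17.5
(409.5, -300, 36, 90) -> [ 1.1 -0.4 53.7] roll 0.3
side [(array([522.19,  62.03,   1.54]), np.float64(0.0), 123)] []
top [(array([517.26,  73.86,   1.94]), np.float64(0.0), 518)] [([168, 223, 5, 7, 29], array([430.9,  76.8,  38.5])), ([171, 232, 5, 8, 26], array([400.8,  65.5,  40.9]))]
```

View pics/top3.png

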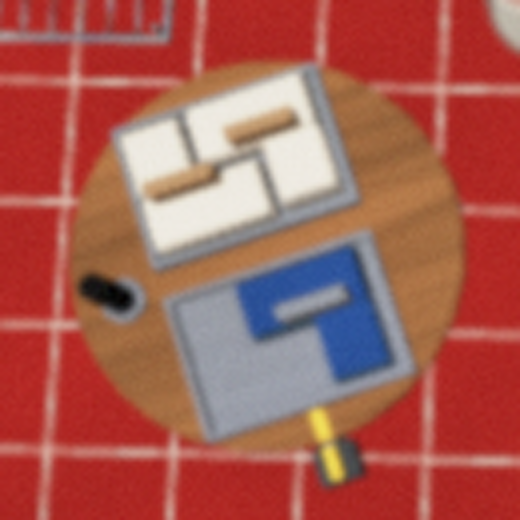

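Box 1 lies flat in the tray's upper-right corner at (320,305), and the mark is still in line with the pointer. Next I'll grasp box 2.

step_arm(series=[{"tx":1,"ty":0,"tz":20,"roll":0,"claw":50},{"tx":1,"ty":0,"tz":38,"roll":0,"claw":50},{"tx":1,"ty":0,"tz":48,"roll":0,"claw":50},{"tx":1,"ty":0,"tz":54,"roll":0,"claw":50},{"tx":1,"ty":0,"tz":54,"roll":0,"claw":50},{"tx":1,"ty":0,"tz":54,"roll":0,"claw":3},{"tx":1,"ty":0,"tz":54,"roll":0,"claw":3},{"tx":1,"ty":0,"tz":54,"roll":0,"claw":3},{"tx":1,"ty":0,"tz":54,"roll":0,"claw":3},{"tx":1,"ty":0,"tz":54,"roll":0,"claw":3},{"tx":1,"ty":0,"tz":54,"roll":0,"claw":3},{"tx":1,"ty":0,"tz":54,"roll":0,"claw":3},{"tx":1,"ty":0,"tz":54,"roll":0,"claw":3},{"tx":1,"ty":0,"tz":54,"roll":0,"claw":3}])

```text
time_s: 18.77
tool_pos: [408.5, -299.3, 34.7]
orientation: [0.0, -0.003, 1.0, -0.0]
force: [-0.3, -1.2, 3.6]
grip_width: 11.9
finger_force: 30.0
```

```bash
python3 -c "
from h import *
to((477.9,131.5,170,20.5))"
```

```text
at [ 408.5 -299.3   34.7] psi 90.3 tilt [ 0.0003 -0.0002] F [-0.3 -1.2  3.6] M [ 0.21 -0.08  0.01] w 11.9 q1,q6 [ -38. -128.] t 18.7667
(477.9, 131.5, 170, 20.5) -> [ -71.7  430.4 -135.3] roll 69.8
```

step_arm(series=[{"tx":0,"ty":0,"tz":-10,"roll":0,"claw":3},{"tx":0,"ty":0,"tz":-40,"roll":0,"claw":3},{"tx":0,"ty":0,"tz":-75,"roll":0,"claw":3},{"tx":0,"ty":0,"tz":-110,"roll":0,"claw":3},{"tx":-2,"ty":15,"tz":-130,"roll":2,"claw":3},{"tx":-7,"ty":40,"tz":-135,"roll":6,"claw":3},{"tx":-12,"ty":70,"tz":-135,"roll":11,"claw":3},{"tx":-17,"ty":104,"tz":-135,"roll":17,"claw":3},{"tx":-23,"ty":138,"tz":-135,"roll":23,"claw":3},{"tx":-29,"ty":172,"tz":-135,"roll":29,"claw":3},{"tx":-34,"ty":206,"tz":-135,"roll":35,"claw":3},{"tx":-40,"ty":240,"tz":-135,"roll":41,"claw":3},{"tx":-46,"ty":274,"tz":-135,"roll":47,"claw":3},{"tx":-51,"ty":308,"tz":-135,"roll":53,"claw":3},{"tx":-57,"ty":342,"tz":-135,"roll":58,"claw":3},{"tx":-62,"ty":375,"tz":-135,"roll":63,"claw":3},{"tx":-67,"ty":402,"tz":-135,"roll":67,"claw":3},{"tx":-70,"ty":420,"tz":-135,"roll":69,"claw":3},{"tx":-72,"ty":430,"tz":-135,"roll":70,"claw":3},{"tx":-72,"ty":430,"tz":-135,"roll":70,"claw":3}])

```text
time_s: 20.43
tool_pos: [478.0, 133.1, 169.3]
orientation: [-0.0, 0.57, 0.821, 0.0]
force: [-0.3, -0.5, -3.2]
grip_width: 12.2
finger_force: 30.0
```

step_arm(series=[{"tx":0,"ty":0,"tz":0,"roll":0,"claw":3},{"tx":0,"ty":0,"tz":0,"roll":0,"claw":3},{"tx":0,"ty":0,"tz":0,"roll":0,"claw":3},{"tx":0,"ty":0,"tz":0,"roll":0,"claw":3}])

```text
time_s: 20.77
tool_pos: [477.9, 130.2, 169.5]
orientation: [0.0, 0.572, 0.82, -0.0]
force: [0.3, 0.4, -2.1]
grip_width: 11.5
finger_force: 30.0
```

```bash
python3 - <<'E'
from h import *
to((477.9,131.5,81,20.5))
tp=env.state()["tool_pos"][:2]
for n in("side","top"):
    c=env.camera(n)
    W=pts(c);h=hsv(c);m=(h[...,0]>100)&(h[...,0]<120)&(h[...,1]>130)&(h[...,2]>40)
    for nm,z,ya,o in(("held",167,-69.5,tp),("placed",75,110.3,np.array([520.1,73.3]))):
        P=W[m&(abs(W[...,2]-z)<5)]; e=np.radians(ya); l=(P[:,:2]-o)@np.array([[np.cos(e),-np.sin(e)],[np.sin(e),np.cos(e)]])
        print(n,nm,len(P),np.percentile(l,[0,1,3,97,99,100],axis=0).round(1).tolist())
save(c,"side4.png") if 0 else None
E
```

```text
at [477.9 130.2 169.5] psi 20.2 tilt [-0.0002 -0.0004] F [ 0.3  0.4 -2.1] M [ 0.04 -0.17 -0.01] w 11.5 q1,q6 [14. -6.] t 20.7667
(477.9, 131.5, 81, 20.5) -> [ 1.2  0.5 88.5] roll -0.3
side held 248 [[-30.2, -41.8], [-28.4, -41.1], [-25.1, -40.1], [57.8, 47.5], [58.7, 49.8], [61.1, 53.0]]
side placed 239 [[-38.7, -32.7], [-37.0, -31.5], [-35.8, -31.0], [45.1, 55.5], [50.2, 57.3], [52.8, 58.3]]
top held 227 [[-0.8, -40.1], [0.5, -39.6], [13.3, -38.9], [57.3, 0.0], [58.3, 1.7], [58.6, 3.2]]
top placed 469 [[-34.7, -35.0], [-34.1, -34.4], [-32.9, -33.2], [51.5, 54.2], [55.1, 56.7], [56.6, 57.3]]
```

step_arm(series=[{"tx":3,"ty":1,"tz":10,"roll":0,"claw":3},{"tx":3,"ty":1,"tz":30,"roll":0,"claw":3},{"tx":3,"ty":1,"tz":45,"roll":0,"claw":3},{"tx":3,"ty":1,"tz":55,"roll":0,"claw":3},{"tx":3,"ty":1,"tz":59,"roll":0,"claw":3},{"tx":3,"ty":1,"tz":62,"roll":0,"claw":3},{"tx":3,"ty":1,"tz":65,"roll":0,"claw":3},{"tx":3,"ty":1,"tz":68,"roll":0,"claw":3},{"tx":3,"ty":1,"tz":71,"roll":0,"claw":3},{"tx":3,"ty":1,"tz":71,"roll":0,"claw":3}])

```text
time_s: 21.7
tool_pos: [477.9, 134.3, 98.2]
orientation: [-0.0, 0.571, 0.821, -0.0]
force: [0.3, 0.4, -3.0]
grip_width: 12.3
finger_force: 30.0
```

step_arm(series=[{"tx":0,"ty":0,"tz":3,"roll":0,"claw":3},{"tx":0,"ty":0,"tz":6,"roll":0,"claw":3},{"tx":0,"ty":0,"tz":9,"roll":0,"claw":3},{"tx":0,"ty":0,"tz":12,"roll":0,"claw":3},{"tx":0,"ty":0,"tz":15,"roll":0,"claw":3},{"tx":0,"ty":0,"tz":17,"roll":0,"claw":3},{"tx":0,"ty":0,"tz":18,"roll":0,"claw":3},{"tx":0,"ty":0,"tz":18.5,"roll":0,"claw":3},{"tx":0,"ty":0,"tz":18.5,"roll":0,"claw":3}])

```text
time_s: 22.45
tool_pos: [478.0, 134.3, 79.8]
orientation: [-0.0, 0.571, 0.821, -0.0]
force: [0.1, -0.5, -2.3]
grip_width: 12.1
finger_force: 30.0
```

step_arm(series=[{"tx":0,"ty":0,"tz":0.5,"roll":0,"claw":3},{"tx":0,"ty":0,"tz":1,"roll":0,"claw":3},{"tx":0,"ty":0,"tz":1.5,"roll":0,"claw":3},{"tx":0,"ty":0,"tz":1.8,"roll":0,"claw":3},{"tx":0,"ty":0,"tz":1.8,"roll":0,"claw":3}])

```text
time_s: 22.87
tool_pos: [478.0, 134.3, 78.1]
orientation: [0.0, 0.571, 0.821, -0.0]
force: [-0.1, 1.2, -3.6]
grip_width: 11.7
finger_force: 30.0
```

step_arm(series=[{"tx":0,"ty":0,"tz":0.5,"roll":0,"claw":3},{"tx":0,"ty":0,"tz":1,"roll":0,"claw":3},{"tx":0,"ty":0,"tz":1,"roll":0,"claw":3},{"tx":0,"ty":0,"tz":1,"roll":0,"claw":3}])

```text
time_s: 23.2
tool_pos: [478.1, 134.3, 77.7]
orientation: [0.0, 0.571, 0.821, 0.0]
force: [-1.9, 0.8, 4.3]
grip_width: 11.6
finger_force: 30.0
```

The box touched down at the expected floor height, so I'll release and retreat.

step_arm(series=[{"tx":0,"ty":0,"tz":0,"roll":0,"claw":34},{"tx":0,"ty":0,"tz":0,"roll":0,"claw":34},{"tx":0,"ty":0,"tz":0,"roll":0,"claw":34},{"tx":0,"ty":0,"tz":-8,"roll":0,"claw":34},{"tx":0,"ty":0,"tz":-30,"roll":0,"claw":34},{"tx":0,"ty":0,"tz":-70,"roll":0,"claw":34},{"tx":0,"ty":0,"tz":-110,"roll":0,"claw":34},{"tx":-40,"ty":-20,"tz":-130,"roll":0,"claw":34},{"tx":-80,"ty":-40,"tz":-130,"roll":0,"claw":34},{"tx":-120,"ty":-60,"tz":-130,"roll":0,"claw":34},{"tx":-160,"ty":-80,"tz":-130,"roll":0,"claw":34},{"tx":-200,"ty":-100,"tz":-130,"roll":0,"claw":34},{"tx":-240,"ty":-120,"tz":-130,"roll":0,"claw":34},{"tx":-280,"ty":-140,"tz":-130,"roll":0,"claw":34},{"tx":-280,"ty":-140,"tz":-130,"roll":0,"claw":34},{"tx":-280,"ty":-140,"tz":-130,"roll":0,"claw":34},{"tx":-280,"ty":-140,"tz":-130,"roll":0,"claw":34}])

```text
time_s: 24.62
tool_pos: [443.7, -177.9, 207.5]
orientation: [0.0, 0.573, 0.82, 0.0]
force: [-0.3, 0.6, 0.1]
grip_width: 34.2
finger_force: 0.0
```

```bash
python3 - <<'E'
from h import *
to()
a=env.camera("side"); b=env.camera("top")
for c in(a,b):
    print(table(c)["yellow"]); W=pts(c);h=hsv(c);m=(h[...,0]>100)&(h[...,0]<120)&(h[...,1]>150)&(h[...,2]>90)&(np.hypot(W[...,0]-499,W[...,1]-102)<110)
    print(m.sum(),np.nanpercentile(W[m][:,2],[5,25,50,75,95]).round(1))
    # plane tilt per box half
    P=W[m&(abs(W[...,2]-75)<8)]; e=np.radians(20.5); t=(P[:,:2]-[499,102.5])@[-np.sin(e),np.cos(e)]
    for k in(t<-15,t>15):
        Q=P[k]; print(np.linalg.lstsq(np.c_[Q[:,:2]-Q[:,:2].mean(0),np.ones(len(Q))],Q[:,2],rcond=None)[0].round(3))
A=b["image"][120:250,90:220];B=a["image"][80:210,170:300]
cv2.imwrite("pics/end.png",cv2.resize(np.hstack([A,B])[:,:,::-1],None,fx=3,fy=3,interpolation=cv2.INTER_CUBIC))
E
```

```text
at [ 443.7 -177.9  207.5] psi 20.1 tilt [0.0004 0.0002] F [-0.3  0.6  0.1] M [ 0.   -0.14 -0.06] w 34.2 q1,q6 [-23. -43.] t 24.6167
[]
23 [71.5 73.2 75.2 75.8 78.5]
[1.0700e-01 1.1000e-02 7.4742e+01]
[0. 0. 0.]
[([167, 223, 6, 7, 29], array([430.9,  77. ,  39. ])), ([171, 232, 5, 8, 26], array([400.8,  65.2,  39.9]))]
1033 [70.6 73.6 75.2 76.8 78.8]
[ 1.2000e-02 -1.7000e-02  7.5126e+01]
[-3.0000e-03 -2.0000e-03  7.5165e+01]<stdin>:10: RuntimeWarning: Mean of empty slice.
  ret = um.true_divide(
```

View pics/end.png

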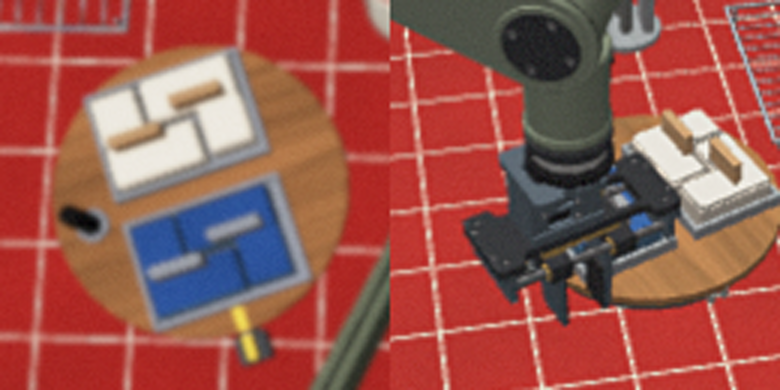

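The top view on the left shows both blue boxes nested in the tray at (215,250). Their lids are at 75 mm and level, which matches lying on the 43 mm floor. The mark at (240,320) is in line with the pointer at (253,348), and the arm is clear, so I'm handing in.

```bash
python3 -c "
from rig import env
print(env.sign_off())"
```

```text
the job is handed in; nothing more can be done
None
```

The job is handed in at about 25 s, verdict not shown: the turntable is in its stop with the yellow mark at the pointer, both blue boxes lie nested and flat in the tray, and I never touched the jug or plate.

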